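# Run along the xylophone's bars

### The arm

A 6-joint arm with a two-finger parallel gripper is mounted at the origin on the work surface. World frame = base frame: x ahead of the robot, y to its left, z up, the work surface at z = 0. Lengths are in mm, angles in rad, forces in N, time in s.
With the tool pointing down it reaches from about 275 to 750 mm from the base axis. Payload 10.2 kg.
Tool frame: the origin (TCP) lies at the very end of the fingers, on their centre line; the grasp point (between the pads) lies r.pinch_z behind it (r.pinch_z is the distance from the TCP to the grasp point, in mm); z points along the fingers, y is the line along which they close (so a half turn about z gives the same grasp; the last joint's range is limited). The gripper opens to 85 mm and grips with 20 to 120 N. Pads are 22 mm wide; open, the fingers measure 114 mm over their backs; the gripper's body (76 mm by 85 mm) begins 54 mm behind the grasp point. The pads swing forward as they close: fully open they stand 13 mm farther back than shut.
Start: joints at [0.914, 0.313, 1.498, -0, 1.331, -0.223], TCP at [220.682, 476.372, 231.294] pointing down, gripper open.
Joint ranges: [-2.94, 2.94], [-0.97, 2.17], [0.19, 2.56], [-1.23, 4.37], [0.02, 3.11], [-2.88, 2.88]. Speed limits (rad/s): [2.39, 2.39, 3.01, 3.14, 3.14, 3.14].

### API

Orientations are given as a unit quaternion [w, x, y, z].
In Python, from rig import r gives the robot as it stands.
- The arm moves only by the tool carry_out, never from a script. Its argument "rows" is a list of rows, each a list of 7 numbers: the opening, from 0 (shut) to 1 (fully open), then the shift along the tool's x, y, z in m, then the turn, a rotation vector about the tool's x, y, z in rad. In form: [[grip, dx, dy, dz, ax, ay, az], ...]. A call has 1 to 5 rows; each row shifts and turns the commanded pose from where the row before left it, along the tool's axes as they then stand; what a row does not reach is not made up. A row lasts 1/12 s, in which the tool goes at most 41.7 mm and 7.16 degrees, less where a joint would pass 70% of its speed; a pose out of reach is approached as far as the arm can. A call with a gripper value outside its range is refused whole. The fingers move at their own pace and stop on an object; "newtons" is the grip in N (left out, the last holds). Time passes only in rows, so rows that do not move let the fingers close. It gives the time, the measured TCP pose, the force, the opening and the grip force at its end, in the units of the state.
- r.read_state(): the state, without advancing time (a new reading comes with each control period).
- r.grab_frame(name): name is "scene" or "side" or "wrist"; returns the picture (420x560x3 uint8, red, green, blue); there is no depth.
- r.get_calibration(name): a dict with "vertical_fov" (degrees; the focal length in pixels is half the picture's height over the tangent of half this angle, whatever the lens; pixels are square), "cx", "cy" (the principal point, pixels), "origin" and "rotation" of the camera in the world. Camera axes: x right, y up, looking along -z (the intrinsics and any distortion apply to the point x, -y, -z); pixel columns grow to the right and rows downward; lengths in mm; the calibration is good to about 2 mm. The wrist camera is an equidistant fisheye: a pixel r from the principal point sees the ray r / f radians off the axis. A picture is of the moment at which its call begins: read the wrist's pose just before it. get_calibration takes no time and is no camera call; for the wrist camera it gives the pose at the moment of the call.
- r.finish_job(): hands the job in; it is judged then, once.
Trained networks look in the newest picture that a camera, given by its name, has taken for a name from the list of things; names that differ only in an ending like _2 or _b are one class to them, and where a whole thing is asked for, a point or a joint stands for the part that bears it (a point fixed in the world has none). Each returns a list of dicts, best first, with "conf" (0 to 1); they miss things now and then, are a little off and sometimes report something else, mostly with a low value. They report only what shows in the picture. A call takes as long as a camera call.
- r.look_for(name, camera): "rect" ([left, top, right, bottom] in pixels, round what is visible of it).
- r.regions_of(name, camera): "pixels" (420x560 bool, what is visible of it) and "rect" ([left, top, right, bottom] in pixels, round what is visible of it).
The state is a dict: "time": time; "joint_pos": joint angles; "qvel": joint speeds; "effort": joint torques, N m; "tcp_pos": TCP position; "eef_rot": TCP orientation; "contact_force": force on the tool from outside, world axes, zero at the start; "moment": the same for the moment, N m; "finger_gap": finger opening in mm; "finger_force": force on a finger pad.
Only numpy, scipy, OpenCV 4.12 (cv2) and the standard library are available. Lean on these libraries where they do the work, as an engineer would, in place of code of your own. Each camera call takes 0.05 s, during which the arm holds its last target. There are 200 camera calls.

### The job

With the fingertips alone, lightly touch every bar of the toy xylophone one after another along the middle of the row, from the longest bar to the shortest. Finish while holding: leave the fingertips resting lightly on the shortest bar alone, to keep it quiet. Do not pick up or shift the xylophone, its mallets, the remote control or the mug.

Things in the scene. Friction and masses are not known exactly. Their poses are not given: they have to be found in the camera images.
- xylophone: Toy xylophone, wooden frame 268 mm long (x), 150 mm wide at the long-bar end, 90 mm at the other, standing loose on rubber feet, about 1.2 kg. Origin at table height under its middle. x runs along the row from the longest bar to the shortest, y along the bars, z up; y = 0 is the middle line of the row. It may stand turned any way round. Frame ends 32 mm high, bar tops 46 mm.
- bar1: Bar 1 of 6 (longest): light wood, 170 x 28 mm, crowned top: 12 mm flat, sloping to 4.5 mm lower at its long edges, 38 mm between bar centres (10 mm gaps). Origin: centre of its top, 46 mm above the table at rest; y along the bar, x towards the shorter bars, z up. Captive; springs straight down up to 6 mm: gives at about 1 N, on its stop at about 4 N, springs back.
- bar2: Bar 2 of 6 (second): light wood, 154 x 28 mm, crowned top: 12 mm flat, sloping to 4.5 mm lower at its long edges, 38 mm between bar centres (10 mm gaps). Origin: centre of its top, 46 mm above the table at rest; y along the bar, x towards the shorter bars, z up. Captive; springs straight down up to 6 mm: gives at about 1 N, on its stop at about 4 N, springs back.
- bar3: Bar 3 of 6 (third): light wood, 138 x 28 mm, crowned top: 12 mm flat, sloping to 4.5 mm lower at its long edges, 38 mm between bar centres (10 mm gaps). Origin: centre of its top, 46 mm above the table at rest; y along the bar, x towards the shorter bars, z up. Captive; springs straight down up to 6 mm: gives at about 1 N, on its stop at about 4 N, springs back.
- bar4: Bar 4 of 6 (fourth): light wood, 122 x 28 mm, crowned top: 12 mm flat, sloping to 4.5 mm lower at its long edges, 38 mm between bar centres (10 mm gaps). Origin: centre of its top, 46 mm above the table at rest; y along the bar, x towards the shorter bars, z up. Captive; springs straight down up to 6 mm: gives at about 1 N, on its stop at about 4 N, springs back.
- bar5: Bar 5 of 6 (fifth): light wood, 106 x 28 mm, crowned top: 12 mm flat, sloping to 4.5 mm lower at its long edges, 38 mm between bar centres (10 mm gaps). Origin: centre of its top, 46 mm above the table at rest; y along the bar, x towards the shorter bars, z up. Captive; springs straight down up to 6 mm: gives at about 1 N, on its stop at about 4 N, springs back.
- bar6: Bar 6 of 6 (shortest): light wood, 90 x 28 mm, crowned top: 12 mm flat, sloping to 4.5 mm lower at its long edges, 38 mm between bar centres (10 mm gaps). Origin: centre of its top, 46 mm above the table at rest; y along the bar, x towards the shorter bars, z up. Captive; springs straight down up to 6 mm: gives at about 1 N, on its stop at about 4 N, springs back.
- mallet_a: Wooden mallet lying on the table beside the row, 190 mm long, 22 mm thick at its head and butt, stick 8 mm. Origin at table height under the middle of the stick. Not to be used or moved.
- mallet_b: Wooden mallet lying on the table beside the row, 190 mm long, 22 mm thick at its head and butt, stick 8 mm. Origin at table height under the middle of the stick. Not to be used or moved.
- remote: Black remote control lying flat, 170 x 45 x 18 mm, origin under its middle. Not to be moved.
- mug: White mug, 80 mm across, 90 mm high, handle on its +y side, origin under its middle. Not to be moved.

How it is judged (in metres and radians):
On the way, in this order (a step that is already met when the one before it is completed fails the run):
1. bar 1 (longest) is touched by the fingertips near the middle of its length, the bars beside it not (contact force between the fingers and bar1 above 0.3 N and contact force between the fingers and bar2 below 0.05 N and y of the grasp point in the frame of xylophone between -0.03 and 0.03 m), for 0.04 s.
2. bar 2 (second) is touched by the fingertips near the middle of its length, the bars beside it not (contact force between the fingers and bar2 above 0.3 N and contact force between the fingers and bar1 below 0.05 N and contact force between the fingers and bar3 below 0.05 N and y of the grasp point in the frame of xylophone between -0.03 and 0.03 m), for 0.04 s.
3. bar 3 (third) is touched by the fingertips near the middle of its length, the bars beside it not (contact force between the fingers and bar3 above 0.3 N and contact force between the fingers and bar2 below 0.05 N and contact force between the fingers and bar4 below 0.05 N and y of the grasp point in the frame of xylophone between -0.03 and 0.03 m), for 0.04 s.
4. bar 4 (fourth) is touched by the fingertips near the middle of its length, the bars beside it not (contact force between the fingers and bar4 above 0.3 N and contact force between the fingers and bar3 below 0.05 N and contact force between the fingers and bar5 below 0.05 N and y of the grasp point in the frame of xylophone between -0.03 and 0.03 m), for 0.04 s.
5. bar 5 (fifth) is touched by the fingertips near the middle of its length, the bars beside it not (contact force between the fingers and bar5 above 0.3 N and contact force between the fingers and bar4 below 0.05 N and contact force between the fingers and bar6 below 0.05 N and y of the grasp point in the frame of xylophone between -0.03 and 0.03 m), for 0.04 s.
6. bar 6 (shortest) is touched by the fingertips near the middle of its length, the bars beside it not (contact force between the fingers and bar6 above 0.3 N and contact force between the fingers and bar5 below 0.05 N and y of the grasp point in the frame of xylophone between -0.03 and 0.03 m), for 0.04 s.
At the end, for the whole second after the job is handed in: The fingertips rest on the shortest bar alone with 0.3 to 15 N, within 30 mm of the middle line of the row, the grasp point counting; the xylophone is at rest within 20 mm of where it stood, and mallets, remote control and mug within 15 mm (all of step 6 and contact force between the fingers and bar6 below 15 N and distance of xylophone from where it was at the start of the episode below 0.02 m and linear speed of xylophone below 0.01 m/s and distance of each of mallet_a, mallet_b, remote, mug from where it was at the start of the episode below 0.015 m); the arm keeps its last pose, push and grip.
It fails at once if a bar is pressed harder than 15 N (contact force between anything else and bar1 above 15 N or contact force between anything else and bar2 above 15 N or contact force between anything else and bar3 above 15 N or contact force between anything else and bar4 above 15 N or contact force between anything else and bar5 above 15 N or contact force between anything else and bar6 above 15 N).
It fails at once if the xylophone is lifted, tipped or pushed more than 20 mm (distance of xylophone from where it was at the start of the episode above 0.02 m or height (world z) of xylophone above 0.012 m or angle between xylophone's own z axis and vertical above 0.1 rad).
It fails at once if a mallet, the remote control or the mug is moved more than 15 mm (distance of any of mallet_a, mallet_b, remote, mug from where it was at the start of the episode above 0.015 m).
It also fails if it takes over 40 s, if anything falls off the work surface, if the arm or the gripper's body presses on something with over 40 N, if the wrist force passes 120 N, or if a joint passes its speed limit or range.

## Working session

There is one attempt and no reset: what is moved stays moved. The work goes in short steps, Python scripts to look and compute and a tool call to move; the robot and the scene stay as the last step left them, time stands still between calls to the robot, and variables do not carry over. Pictures are saved under pics/ and viewed, at most 10 in all, crops included, and the job is handed in when it is done.

Besides the shell and the picture viewer there is one more tool, called after "Emit:" by a JSON object that holds its "op" and its "data", one argument or row to a line. carry_out: Moves the arm, as the interface text tells. Its arguments: {"type":"object","properties":{"rows":{"type":"array","items":{"type":"array","items":{"type":"number"}}},"newtons":{"type":"number"}},"required":["rows"]}

```bash
mkdir -p pics; python3 - <<'E'
from rig import r
import cv2,numpy as np
print(r.read_state(), r.pinch_z)
ims=[]
for n in("scene","side"):
    im=r.grab_frame(n); cv2.imwrite(f"pics/{n}.png",im[:,:,::-1]); 
    c=r.get_calibration(n); print(n,c)
    for k in("xylophone","bar1","bar6","mug","remote","mallet_a"):
        for d in r.look_for(k,n)[:3]: print(k,d)
E
```

```text
{'time': 0.0, 'joint_pos': array([ 9.13614975e-01,  3.13440547e-01,  1.49844742e+00,  2.26072307e-05,
        1.33099277e+00, -2.23395411e-01]), 'qvel': array([-0.00022588, -0.0002422 , -0.00012857,  0.00077752, -0.00013207,
       -0.00092615]), 'effort': array([-3.47857822e-04, -4.12270975e+01, -2.59736449e+01, -1.95717330e-04,
        4.20566925e-03, -1.76578709e-05]), 'tcp_pos': array([220.50421378, 476.1637733 , 230.73602008]), 'eef_rot': array([-2.84422252e-04,  2.15199017e-01,  9.76570002e-01, -5.77939754e-04]), 'contact_force': array([0.33151421, 0.17915139, 0.27066779]), 'moment': array([ 0.00400327, -0.03106033, -0.03049865]), 'finger_force': 0.0, 'finger_gap': 85.46516965647189} 18.700000000000003
scene {'vertical_fov': 55.32706868312205, 'cx': 275.2800820699327, 'cy': 205.72162980578344, 'origin': array([1107.61464143, -320.70915439,  827.79035895]), 'rotation': array([0.81354776, 0.29639788, 0.17454735, 0.46885132])}
xylophone {'rect': [216.3, 182.3, 292.8, 276.9], 'conf': 0.85}
bar1 {'rect': [231.7, 215.4, 286.5, 231.6], 'conf': 0.97}
bar1 {'rect': [241.7, 204.1, 286.9,
[... 851 characters left out ...]
rect': [282.0, 212.6, 334.2, 259.9], 'conf': 0.95}
bar1 {'rect': [267.9, 205.9, 314.8, 247.9], 'conf': 0.94}
bar1 {'rect': [234.3, 192.6, 270.6, 225.2], 'conf': 0.82}
bar6 {'rect': [282.0, 212.6, 334.2, 259.9], 'conf': 0.95}
bar6 {'rect': [267.9, 205.9, 314.8, 247.9], 'conf': 0.94}
bar6 {'rect': [234.3, 192.6, 270.6, 225.2], 'conf': 0.82}
mug {'rect': [207.3, 108.7, 236.7, 150.4], 'conf': 0.84}
mug {'rect': [280.6, 213.6, 336.4, 258.0], 'conf': 0.21}
remote {'rect': [239.4, 352.6, 347.0, 391.0], 'conf': 0.56}
mallet_a {'rect': [275.7, 182.9, 346.4, 216.0], 'conf': 0.88}
mallet_a {'rect': [200.5, 241.7, 278.8, 286.2], 'conf': 0.59}
mallet_a {'rect': [235.1, 194.3, 271.2, 223.7], 'conf': 0.58}
```

View pics/scene.png

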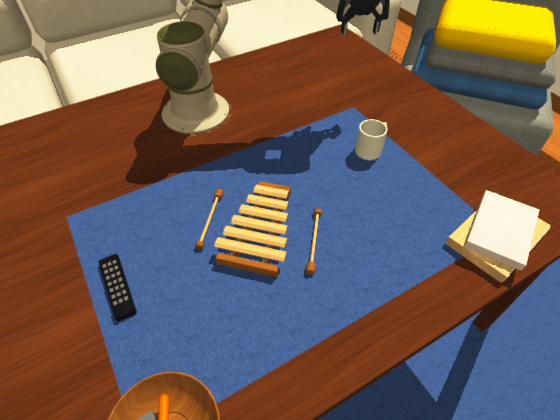

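View pics/side.png

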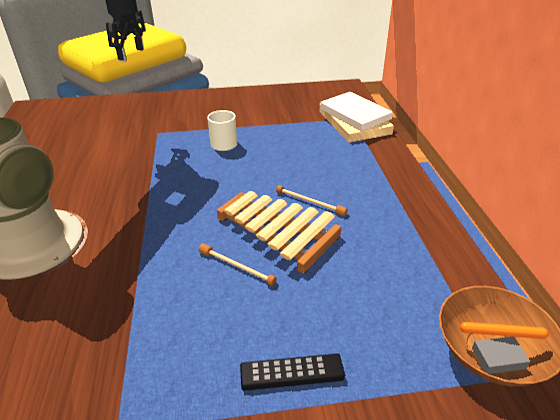

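The longest bar lies far from the robot (scene ~250,250) and the shortest lies nearest it (~272,192). A mallet lies on each side, with the mug and the remote clear of the row. Next I'll measure the bars in both views.

```bash
cat > h.py <<'E'
from rig import r
import cv2,numpy as np
from scipy.spatial.transform import Rotation as R
from scipy.optimize import least_squares
def rot(q): return R.from_quat(q,scalar_first=True).as_matrix()
def ray(c,px,fish=False):
    f=210/np.tan(np.radians(c["vertical_fov"])/2)
    d=(np.atleast_2d(px)-[c["cx"],c["cy"]])/f
    if fish:
        t=np.linalg.norm(d,axis=1,keepdims=True); v=np.c_[d/t*np.sin(t),np.cos(t)]
    else: v=np.c_[d,np.ones(len(d))]
    return (v*[1,-1,-1])@rot(c["rotation"]).T
def plane(c,px,z,fish=False):
    v=ray(c,px,fish); o=np.array(c["origin"]); return o+v*((z-o[2])/v[:,2:])
def bars(n,z=44,conf=.3):
    fish=n=="wrist"; c=r.get_calibration(n); r.grab_frame(n); out=[]
    for d in r.regions_of("bar1",n):
        m=d["pixels"]; 
        if d["conf"]<conf or m.sum()<60: continue
        ys,xs=np.nonzero(m); P=plane(c,np.c_[xs,ys].astype(float),z,fish)[:,:2]
        (cx,cy),(w,h),a=cv2.minAreaRect(P.astype(np.float32)); out.append((d["conf"],*P.mean(0),max(w,h),min(w,h)))
    return sorted(out,key=lambda t:t[3])
E
python3 - <<'E'
from h import *
np.set_printoptions(precision=1,suppress=True)
for n in("scene","side"):
    print(n)
    for b in bars(n): print(np.array(b))
    c=r.get_calibration(n)
    for k in("mallet_a","xylophone","mug"):
        for d in r.regions_of(k,n)[:2]:
            ys,xs=np.nonzero(d["pixels"]); P=plane(c,np.c_[xs,ys].astype(float),10)[:,:2]
            print(k,d["conf"],P.mean(0),P.min(0),P.max(0))
E
```

```text
scene
[  0.8 481.5  22.1  92.7  32.4]
[  0.9 509.5  -2.9 107.5  29.2]
[  0.8 534.5 -32.1 123.   27.9]
[  0.9 561.  -58.2 141.5  32.6]
[  0.9 588.5 -83.4 155.3  28.5]
[   0.8  616.  -109.8  171.6   29. ]
mallet_a 0.89 [653.2  46.6] [569.9 -13.3] [726.5 115.5]
mallet_a 0.77 [ 455.3 -149.7] [ 371.4 -216.7] [532.8 -78.4]
xylophone 0.83 [553.1 -59.1] [ 404.7 -187.9] [691.   88.1]
mug 0.75 [417.2 413.8] [333.4 333.2] [494.  504.6]
side
[  0.9 478.1  22.  101.2  33.7]
[  0.7 506.2  -3.4 118.2  33.1]
[  0.8 557.7 -59.  148.5  29.1]
[  0.8 584.1 -85.9 164.9  30.7]
[   0.9  609.1 -114.3  180.3   30.5]
mallet_a 0.81 [655.1  50.2] [573.8 -15.7] [727.6 126.9]
mallet_a 0.62 [ 453.8 -143.4] [ 376.8 -216.3] [531.2 -68.9]
xylophone 0.78 [566.6 -33.5] [ 419.8 -190.2] [697.2 112.1]
mug 0.93 [451.7 454.7] [408.  330.3] [496.2 590.2]
```

Emit:
{"op": "carry_out", "data": {
  "rows": [
    [0,0,0,0,0,0,0.114],
    [0,0,0,0,0,0,0.114],
    [0,0,0,0,0,0,0.114],
    [0,-0.02,-0.005,0,0,0,0],
    [0,-0.035,-0.008,0,0,0,0]
  ],
  "newtons": 20
}}

```text
time: 1.62
tcp_pos: [250.0, 429.3, 231.1]
eef_rot: [-0.0, 0.377, 0.926, 0.0]
contact_force: [2.0, 0.5, -0.5]
finger_gap: 25.6
finger_force: 0.0
```

Emit:
{"op": "carry_out", "data": {
  "rows": [
    [0,-0.038,-0.009,0,0,0,0],
    [0,-0.038,-0.009,0,0,0,0],
    [0,-0.038,-0.009,0,0,0,0],
    [0,-0.038,-0.009,0,0,0,0],
    [0,-0.038,-0.009,0,0,0,0]
  ]
}}

```text
time: 2.03
tcp_pos: [355.5, 261.7, 231.5]
eef_rot: [0.0, 0.378, 0.926, 0.0]
contact_force: [1.0, 0.3, -0.5]
finger_gap: 0.2
finger_force: 0.0
```

Emit:
{"op": "carry_out", "data": {
  "rows": [
    [0,-0.038,-0.009,0,0,0,0],
    [0,-0.038,-0.009,0,0,0,0],
    [0,-0.038,-0.009,0,0,0,0],
    [0,-0.038,-0.009,0,0,0,0],
    [0,-0.038,-0.009,0,0,0,0]
  ]
}}

```text
time: 2.45
tcp_pos: [459.8, 96.3, 231.5]
eef_rot: [0.0, 0.378, 0.926, 0.0]
contact_force: [0.3, 0.7, 0.1]
finger_gap: 0.5
finger_force: 0.0
```

Emit:
{"op": "carry_out", "data": {
  "rows": [
    [0,-0.038,-0.009,0,0,0,0],
    [0,-0.038,-0.009,0,0,0,0],
    [0,-0.038,-0.009,0,0,0,0],
    [0,0,0,0,0,0,0],
    [0,0,0,0,0,0,0]
  ]
}}

```text
time: 2.87
tcp_pos: [521.9, -2.2, 230.8]
eef_rot: [-0.0, 0.38, 0.925, -0.0]
contact_force: [-0.3, 0.3, 0.4]
finger_gap: -0.3
finger_force: 0.0
```

```bash
python3 - <<'E'
from h import *
np.set_printoptions(precision=1,suppress=True)
s=r.read_state(); print(s["tcp_pos"],s["eef_rot"].round(4),s["contact_force"])
print(rot(s["eef_rot"]).round(3))
print(r.get_calibration("wrist"))
for b in bars("wrist",45): print(np.array(b))
cv2.imwrite("pics/w.png",r.grab_frame("wrist")[:,:,::-1])
E
```

```text
[521.9  -2.2 230.8] [-0.   0.4  0.9 -0. ] [-0.3  0.3  0.4]
[[-0.7  0.7 -0. ]
 [ 0.7  0.7  0. ]
 [ 0.  -0.  -1. ]]
{'vertical_fov': 65.70646984690485, 'cx': 276.974076387963, 'cy': 210.20010295876693, 'origin': array([463.4,  54.3, 373.5]), 'rotation': array([ 0.9, -0.1, -0.1,  0.4])}
[  0.9 477.1  22.8  90.2  27.9]
[  0.9 504.2  -3.3 106.7  27.5]
[  0.6 530.7 -29.9 121.7  29.3]
[  1.  556.9 -57.  138.5  28.1]
[  0.9 578.5 -87.1 154.2  28.2]
[   1.   604.1 -114.9  171.5   29.6]
[   0.7  447.6 -124.2  177.1   22.5]
```

View pics/w.png

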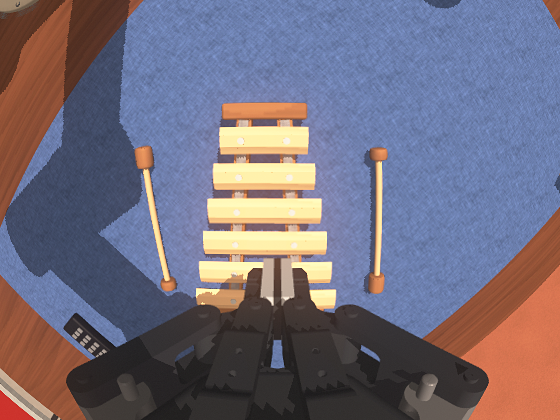

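The wrist view shows the whole row square to the tool, with its middle at about column 265 against the fingers at 278. That agrees with the measured points: bar6 (478,22), bar1 (611,-112). Moving above bar 1.

Emit:
{"op": "carry_out", "data": {
  "rows": [
    [0,-0.035,-0.0037,0.01,0,0,0],
    [0,-0.035,-0.0037,0.02,0,0,0],
    [0,-0.035,-0.0037,0.02,0,0,0],
    [0,-0.0356,-0.0037,0.02,0,0,0],
    [0,0,0,0.03,0,0,0]
  ]
}}

```text
time: 3.43
tcp_pos: [614.7, -113.4, 131.8]
eef_rot: [0.003, 0.379, 0.925, -0.0]
contact_force: [0.6, -0.6, 1.3]
finger_gap: 0.4
finger_force: 0.0
```

Emit:
{"op": "carry_out", "data": {
  "rows": [
    [0,0,0,0.03,0,0,0],
    [0,0,0,0.02,0,0,0],
    [0,0,0,0.015,0,0,0],
    [0,0,0,0,0,0,0],
    [0,0,0,0,0,0,0]
  ]
}}

```text
time: 3.85
tcp_pos: [611.5, -108.8, 66.6]
eef_rot: [-0.0, 0.378, 0.926, 0.0]
contact_force: [-0.2, -0.1, 0.4]
finger_gap: 0.0
finger_force: 0.0
```

```bash
python3 - <<'E'
from h import *
s=r.read_state(); print(s["time"],s["tcp_pos"],s["eef_rot"].round(4),s["contact_force"])
for n in("scene","side"):
    cv2.imwrite(f"pics/{n}2.png",cv2.resize(r.grab_frame(n)[150:310,180:380,::-1],(800,600) if 0 else (750,600)))
E
```

```text
3.85 [ 611.46654101 -108.83701646   66.59605658] [-3.000e-04  3.776e-01  9.260e-01  0.000e+00] [-0.1739954  -0.1267029   0.44458849]
```

View pics/side2.png

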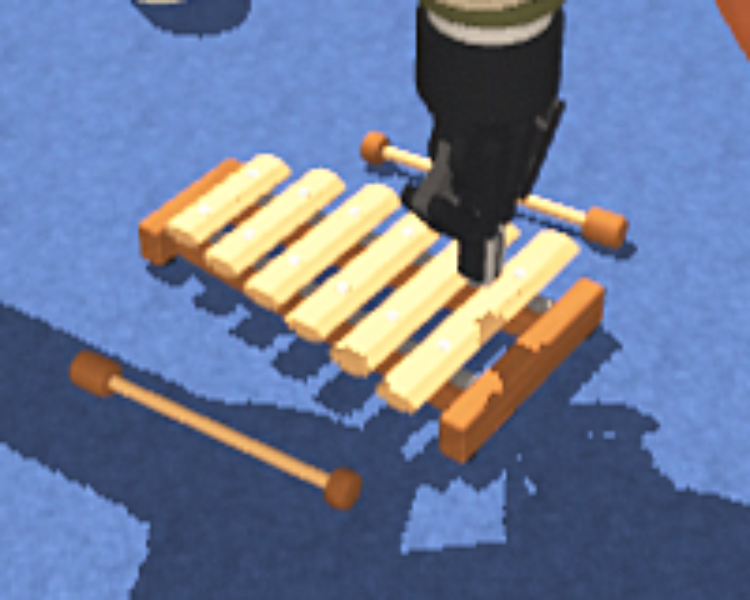

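The side crop shows the tip hovering over the middle of bar 1 (~480,275), clear of both mallets. Touching bar 1.

Emit:
{"op": "carry_out", "data": {
  "rows": [
    [0,-0.0019,-0.002,0.012,0,0,0],
    [0,0,0,0.006,0,0,0],
    [0,0,0,0.003,0,0,0],
    [0,0,0,0.002,0,0,0],
    [0,0,0,0,0,0,0]
  ]
}}

```text
time: 4.37
tcp_pos: [611.2, -112.7, 43.0]
eef_rot: [-0.0, 0.378, 0.926, -0.0]
contact_force: [-2.1, -1.1, 2.4]
finger_gap: -0.3
finger_force: 1.3
```

Emit:
{"op": "carry_out", "data": {
  "rows": [
    [0,0,0,0,0,0,0],
    [0,0,0,0,0,0,0]
  ]
}}

```text
time: 4.53
tcp_pos: [611.6, -112.7, 43.6]
eef_rot: [0.0, 0.378, 0.926, -0.0]
contact_force: [-2.9, -0.2, 2.8]
finger_gap: 0.0
finger_force: 1.1
```

```bash
python3 - <<'E'
from h import *
s=r.read_state(); print(s["time"],s["tcp_pos"],s["contact_force"])
cv2.imwrite("pics/side3.png",cv2.resize(r.grab_frame("side")[150:310,180:380,::-1],(750,600)))
E
```

```text
4.5333 [ 611.55968886 -112.69390731   43.60484545] [-2.92723781 -0.16955264  2.81898822]
```

View pics/side3.png

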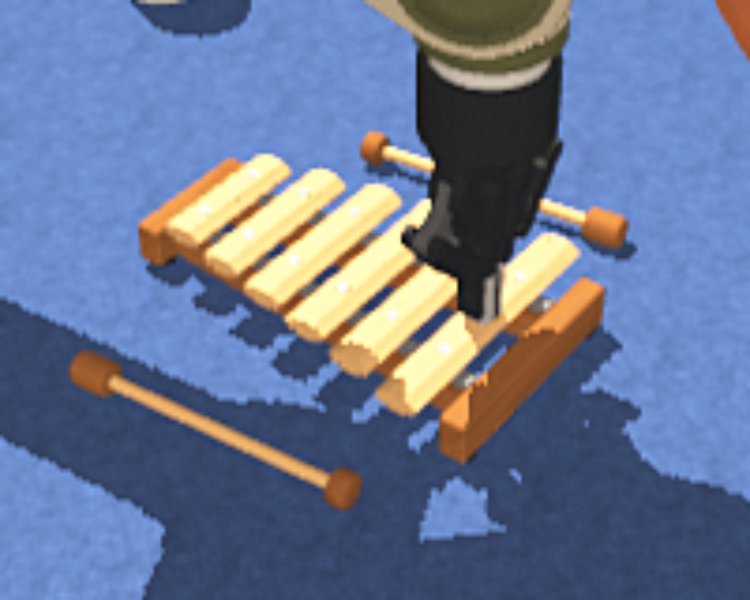

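The tip (~480,320) is on bar 1 only, at its middle, pressing about 2.8 N. On to bar 2.

Emit:
{"op": "carry_out", "data": {
  "rows": [
    [0,0,0,-0.01,0,0,0],
    [0,0,0,-0.008,0,0,0],
    [0,0.019,0,0,0,0,0],
    [0,0.019,0,0,0,0,0],
    [0,0,0,0,0,0,0]
  ]
}}

```text
time: 5.0
tcp_pos: [583.1, -84.1, 62.2]
eef_rot: [-0.0, 0.378, 0.926, 0.0]
contact_force: [-0.1, -0.5, -0.0]
finger_gap: -0.1
finger_force: 0.0
```

Emit:
{"op": "carry_out", "data": {
  "rows": [
    [0,0,0,0.009,0,0,0],
    [0,0,0,0.006,0,0,0],
    [0,0,0,0.003,0,0,0],
    [0,0,0,0,0,0,0],
    [0,0,0,0,0,0,0]
  ]
}}

```text
time: 5.42
tcp_pos: [584.7, -86.5, 43.2]
eef_rot: [0.0, 0.378, 0.926, -0.0]
contact_force: [-0.8, -0.1, 2.4]
finger_gap: -0.1
finger_force: 1.2
```

Emit:
{"op": "carry_out", "data": {
  "rows": [
    [0,0,0,-0.01,0,0,0],
    [0,0,0,-0.008,0,0,0],
    [0,0.019,0.001,0,0,0,0],
    [0,0.019,0,0,0,0,0],
    [0,0,0,0,0,0,0]
  ]
}}

```text
time: 5.83
tcp_pos: [556.3, -56.9, 62.1]
eef_rot: [-0.001, 0.378, 0.926, 0.0]
contact_force: [-0.4, 0.9, -0.3]
finger_gap: -0.0
finger_force: 0.0
```

Emit:
{"op": "carry_out", "data": {
  "rows": [
    [0,0,0,0.009,0,0,0],
    [0,0,0,0.006,0,0,0],
    [0,0,0,0.003,0,0,0],
    [0,0,0,0,0,0,0],
    [0,0,0,0,0,0,0]
  ]
}}

```text
time: 6.25
tcp_pos: [558.3, -59.2, 43.2]
eef_rot: [0.0, 0.378, 0.926, -0.0]
contact_force: [0.5, -0.5, 2.2]
finger_gap: 0.0
finger_force: 1.2
```

```bash
python3 - <<'E'
from h import *
s=r.read_state(); print(s["time"],s["tcp_pos"],s["contact_force"])
np.set_printoptions(precision=1,suppress=True)
for b in bars("wrist",45): print(np.array(b))
cv2.imwrite("pics/w3.png",r.grab_frame("wrist")[:,:,::-1])
E
```

```text
6.25 [558.25418789 -59.15220981  43.21387106] [ 0.54090774 -0.45403472  2.21773191]
[  0.8 477.7  21.3  90.6  28. ]
[  0.7 503.8  -4.6 107.   28. ]
[  0.9 530.1 -30.5 123.   28.3]
[   0.6  597.4 -103.7  123.8    8.7]
[  0.7 554.7 -54.4 136.8  27.7]
[  0.8 581.1 -74.1 154.7  27.7]
```

View pics/w3.png

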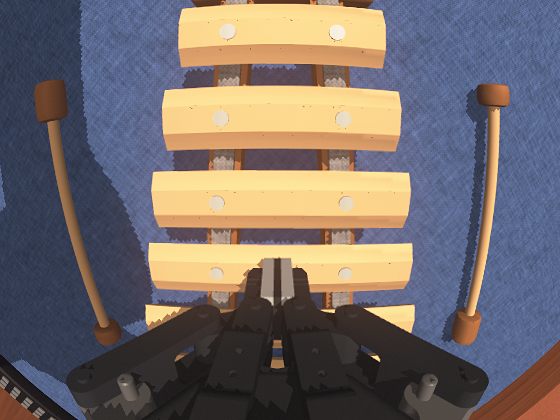

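The wrist view shows the tips at (277,275) on bar 3 alone and centred. The xylophone has not shifted. On to bars 4 and 5.

Emit:
{"op": "carry_out", "data": {
  "rows": [
    [0,0,0,-0.01,0,0,0],
    [0,0,0,-0.008,0,0,0],
    [0,0.0195,0.001,0,0,0,0],
    [0,0.0195,0,0,0,0,0],
    [0,0,0,0,0,0,0]
  ]
}}

```text
time: 6.82
tcp_pos: [528.9, -28.7, 61.9]
eef_rot: [-0.001, 0.378, 0.926, 0.0]
contact_force: [-0.9, -0.4, 0.3]
finger_gap: -0.0
finger_force: 0.0
```

Emit:
{"op": "carry_out", "data": {
  "rows": [
    [0,0,0,0.009,0,0,0],
    [0,0,0,0.006,0,0,0],
    [0,0,0,0.003,0,0,0],
    [0,0,0,0,0,0,0],
    [0,0,0,0,0,0,0]
  ]
}}

```text
time: 7.23
tcp_pos: [531.1, -31.1, 43.2]
eef_rot: [-0.0, 0.378, 0.926, -0.0]
contact_force: [0.3, -0.2, 2.8]
finger_gap: -0.2
finger_force: 1.2
```

Emit:
{"op": "carry_out", "data": {
  "rows": [
    [0,0,0,-0.01,0,0,0],
    [0,0,0,-0.008,0,0,0],
    [0,0.019,0,0,0,0,0],
    [0,0.019,0,0,0,0,0],
    [0,0,0,0,0,0,0]
  ]
}}

```text
time: 7.65
tcp_pos: [501.9, -2.4, 62.0]
eef_rot: [-0.001, 0.378, 0.926, 0.0]
contact_force: [-0.6, 0.2, -0.7]
finger_gap: 0.4
finger_force: 0.0
```

Emit:
{"op": "carry_out", "data": {
  "rows": [
    [0,0,0,0.009,0,0,0],
    [0,0,0,0.006,0,0,0],
    [0,0,0,0.003,0,0,0],
    [0,0,0,0,0,0,0],
    [0,0,0,0,0,0,0]
  ]
}}

```text
time: 8.07
tcp_pos: [504.1, -4.5, 43.2]
eef_rot: [0.0, 0.378, 0.926, -0.0]
contact_force: [0.3, -0.1, 2.4]
finger_gap: -0.0
finger_force: 1.2
```

Emit:
{"op": "carry_out", "data": {
  "rows": [
    [0,0,0,-0.01,0,0,0],
    [0,0,0,-0.008,0,0,0],
    [0,0.019,0,0,0,0,0],
    [0,0.019,0,0,0,0,0],
    [0,0,0,0,0,0,0]
  ]
}}

```text
time: 8.48
tcp_pos: [474.7, 24.1, 62.0]
eef_rot: [-0.001, 0.378, 0.926, -0.0]
contact_force: [-0.1, 0.1, -1.0]
finger_gap: -0.1
finger_force: 0.0
```

Emit:
{"op": "carry_out", "data": {
  "rows": [
    [0,0,0,0.009,0,0,0],
    [0,0,0,0.006,0,0,0],
    [0,0,0,0.003,0,0,0],
    [0,0,0,0,0,0,0],
    [0,0,0,0,0,0,0]
  ]
}}

```text
time: 8.9
tcp_pos: [476.9, 22.1, 43.2]
eef_rot: [0.0, 0.378, 0.926, -0.0]
contact_force: [0.4, 0.1, 2.7]
finger_gap: -0.4
finger_force: 1.2
```

```bash
python3 - <<'E'
from h import *
s=r.read_state(); print(s["time"],s["tcp_pos"],s["contact_force"])
cv2.imwrite("pics/w6.png",r.grab_frame("wrist")[:,:,::-1])
s=r.read_state(); print(s["tcp_pos"],s["contact_force"],abs(s["qvel"]).max())
E
```

```text
8.9 [476.94376487  22.13958984  43.20598237] [0.43631196 0.07201594 2.68250874]
[476.94515428  22.14725049  43.36596824] [ 0.00443919 -1.50919939  2.81504363] 0.008140120693973088
```

View pics/w6.png

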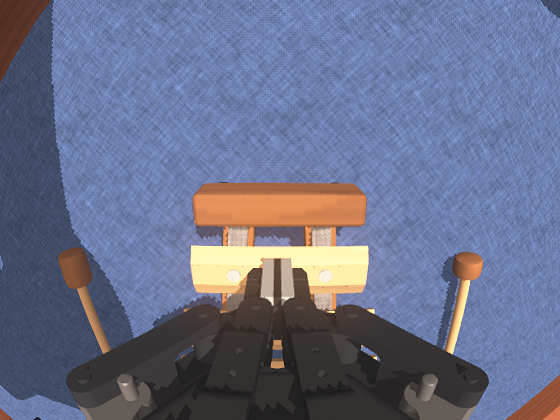

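The tips (277,270) rest in the middle of bar 6 alone, with about 2.7 N and nothing moving, so I'm handing in.

```bash
python3 -c "
from rig import r
print(r.finish_job())"
```

```text
the job is handed in; nothing more can be done
None
```

I touched all six bars in order, longest to shortest, at about 2 to 3 N each, and handed the job in with the fingertips resting on the shortest bar alone at about 2.7 N; the verdict was not shown.

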